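Empty and heft the dowel tin, then press the core box loose pieces home

TASK

Get the core box bench ready: open the tin flap of the parts well, tip all the dowels out of the scoop tin into the well, then hold the tin up level and still, clear of the slab, for two seconds to feel from its weight whether it is really empty; if any dowel is left, tip it over the well again and heft it again. Then stand the empty tin upright on the slab and shut the flap fully over the dowels. Also fit each mahogany loose piece lying on the slab (one or two of them) into its own recess in the core box and press it down until it is flush with the top face; leave the setting block, lifter hook and brush where they are.

Things in the scene. Friction and masses are not known exactly. Their poses are not given: they have to be found in the camera images.
- flap (a joint): tin flap over the parts well, 194 x 174 mm, 4 mm thick: angle in rad, 0 shut (flat on the slab), 1.57 upright, stop at 1.75. Its hinge runs along the slab's x at the well's +y edge; the -y edge lifts. A stiff hinge lets it stay at any angle (about 4 N at the knob moves it); it may start a little ajar
- flap_knob (a point): centre of the flap's dark steel knob head (26 mm diameter, 20 mm high, on a 12 mm stem), 26 mm above the flap's underside, 145 mm from the hinge line and 29 mm from the flap's free edge, midway along x. x axis along the hinge, z out of the flap's upper face
- flap_hinge (a point): point on the hinge line, midway; its axes turn with the flap: x along the hinge, -y from the hinge to the free edge, z out of the upper face
- well (a point): centre of the mouth of the parts well, level with the top of the slate slab (50 mm above the bench); axes of the slab. The well is 170 mm (x) by 150 mm (y) and 46 mm deep, tin lined; a dowel that came to rest leaning out of it would hold the flap up: push it flat. The slab reaches 330 mm to -x of this point, 210 to +x, 460 to either side
- tin: scoop tin that holds the dowels, 0.30 kg empty; origin under the middle of its floor, z up, its spout towards its own -x. 140 mm long (x -75 to +65), 101 wide, sides and back 50 high. Slanted shoulders narrow it at the front to an open spout 76 wide, whose floor rises 30 degrees to a lip 16 high: at 45 degrees of tip some or all dowels may hang back; at 60 degrees they slide out, though one can still jam
- tin_grip (a point): middle of the tin's fixed bail handle, a wooden bar over its middle 115 mm above its underside: 104 mm long along the tin's y, 16 mm thick along x, 24 mm high; free beneath. Axes of the tin
- tin_spout (a point): middle of the lip of the tin's spout: 73 mm towards -x and 16 mm above the underside. Axes of the tin
- dowel1_mid (a point): steel threaded dowel with round-nosed ends, 16 mm diameter, 76 mm long, 0.12 kg; point at its centre, x along its length. Starts lying in the tin. May be absent (two to four are present)
- dowel2_mid (a point): steel threaded dowel with round-nosed ends, 16 mm diameter, 76 mm long, 0.12 kg; point at its centre, x along its length. Starts lying in the tin. May be absent (two to four are present)
- dowel3_mid (a point): steel threaded dowel with round-nosed ends, 16 mm diameter, 76 mm long, 0.12 kg; point at its centre, x along its length. Starts lying in the tin. May be absent (two to four are present)
- dowel4_mid (a point): steel threaded dowel with round-nosed ends, 16 mm diameter, 76 mm long, 0.12 kg; point at its centre, x along its length. Starts lying in the tin. May be absent (two to four are present)
- long_mid (a point): varnished mahogany loose piece of the core box, a flat block 92 x 36 mm in plan and 26 mm high (bottom 4 mm stepped in 3 mm all round for lead-in, brass rapping disc on top), 0.1 kg; point at its centre, x along its length, z up; lies on the slab at the start. May be absent. The longer one
- short_mid (a point): varnished mahogany loose piece of the core box, a flat block 56 x 46 mm in plan and 26 mm high (bottom 4 mm stepped in 3 mm all round for lead-in, brass rapping disc on top), 0.1 kg; point at its centre, x along its length, z up; lies on the slab at the start. May be absent. The shorter one
- recess_long (a point): centre of the mouth of the recess for that piece in the core box's top face (60 mm above the slab, 110 mm above the bench); recess 97 x 41 mm and 26 mm deep, 2.5 mm bigger all round than the piece; x along its length, z up. The core box is 220 x 170 mm, fixed, with a half-round cavity beside the recesses
- recess_short (a point): centre of the mouth of the recess for that piece in the core box's top face (60 mm above the slab, 110 mm above the bench); recess 61 x 51 mm and 26 mm deep, 2.5 mm bigger all round than the piece; x along its length, z up. The core box is 220 x 170 mm, fixed, with a half-round cavity beside the recesses
- pad_long (a joint): 26 mm round steel knock-out pad in the floor of that recess: how far it is down, m. At the start 0: it stands 12 mm up, so a piece laid in stands 12 mm proud. Stiff friction holds it where it is; pushing down on the piece with more than about 6 N sinks it to 0.012, and it stays down
- pad_short (a joint): 26 mm round steel knock-out pad in the floor of that recess: how far it is down, m. At the start 0: it stands 12 mm up, so a piece laid in stands 12 mm proud. Stiff friction holds it where it is; pushing down on the piece with more than about 6 N sinks it to 0.012, and it stays down
- setting_block: white glazed setting block 50 x 110 x 35 mm on the slab's far side, not needed; origin under its centre
- lifter_hook: bronze lifter hook about 140 mm long lying on the slab's far side, not needed
- brush: bench brush about 200 mm long lying on the slab near its -x edge, at +y, not needed

How it is judged:
By the outcome, as a careful person would: the job done as asked, in the order asked, and still so for the second after the job is handed in, with the robot touching nothing.
Of dowel1, dowel2, dowel3, dowel4 only 2 to 4 are there at a start; the rules pass over those that are not, and their reading is None.
Of long, short only 1 to 2 are there at a start; the rules pass over those that are not, and their reading is None.
At some moment in a run one of long, short, tin may be knocked a few centimetres aside while the robot is not near it.
It also fails if it takes over 210 s, if anything falls off the work surface, if the arm or the gripper's body presses on something with over 40 N, if the wrist force passes 120 N, or if a joint passes its speed limit or range.

ROBOT

A 6-joint arm with a two-finger parallel gripper is mounted at the origin on the work surface. World frame = base frame: x ahead of the robot, y to its left, z up, the work surface at z = 0. Lengths are in m, angles in rad, forces in N, time in s.
With the tool pointing down it reaches from about 0.325 to 0.85 m from the base axis. Payload 4.4 kg.
Tool frame: the origin (TCP) lies on the centre line of the jaws, within the pads' length; the fingertips stand 22 mm ahead of it and the grasp point (between the pads) lies 3 mm ahead of it (tips_ahead is the z of the fingertips in the tool frame, in m); z points along the fingers, y is the line along which they close (so a half turn about z gives the same grasp; the last joint's range is limited). The gripper opens to 94 mm and grips with 3 to 60 N. Pads are 16 mm wide; open, the fingers measure 119 mm over their backs; the gripper's body (75 mm by 177 mm) begins 78 mm behind the grasp point.
Start: joints at [-1.429, 0.207, 1.542, -0, 1.393, -0.15], TCP at [0.166, -0.551, 0.227] pointing down, gripper open.
Joint ranges: [-2.73, 2.73], [-0.86, 2.22], [0.23, 2.46], [-1.11, 4.25], [0.08, 2.63], [-2.82, 2.82]. Speed limits (rad/s): [2.79, 2.79, 3.14, 3.14, 3.14, 3.14].

INTERFACE

Orientations are given as a 3x3 rotation matrix whose columns are the frame's x, y, z axes.
In Python, from cell import state, camera, camera_params, finish_job, recognise, tips_ahead gives the robot as it stands.
- The arm moves only by the tool send_rows, never from a script. Its argument "commands" is a list of rows, each a list of 3 entries, a list of its own where there are three numbers: the shift along the world's x, y, z normalised to -1 to 1, where 1 is 2.5 cm, then the turn, a rotation vector about the world's x, y, z normalised to -1 to 1, where 1 is 0.08 rad, then the closure, from -1 (fully open) to 1 (shut). A call has 1 to 20 rows; each row shifts and turns the commanded pose from where the row before left it; what a row does not reach is not made up. A row lasts 1/10 s, in which the tool goes at most 50 mm and 8.59 degrees, less where a joint would pass 70% of its speed; a pose out of reach is approached as far as the arm can. A call with a number of a shift or a turn outside -1 to 1 is refused whole. A call with a gripper value outside its range is refused whole. The fingers move at their own pace and stop on an object; the grip force is fixed at half the most. Time passes only in rows, so rows that do not move let the fingers close. It gives the time, the measured TCP pose, the force, the opening and the grip force at its end, in the units of the state.
- state(): the state, without advancing time (a new reading comes with each control period).
- camera(name): name is "side" or "top"; returns the picture (420x560x3 uint8, red, green, blue); there is no depth.
- camera_params(name): a dict with "mtx" (3x3 intrinsics, pixels), "k1" (the pictures are not rectified: a ray, as slopes to the right and down, at radius r is drawn at 1 + k1 r^2 times it, then the intrinsics apply), "T" (4x4, takes a point from camera to world coordinates). Camera axes: x right, y up, looking along -z (the intrinsics and any distortion apply to the point x, -y, -z); pixel columns grow to the right and rows downward; lengths in m; the calibration is good to about 2 mm. A picture is of the moment at which its call begins. camera_params takes no time and is no camera call.
- finish_job(): hands the job in; it is judged then, once.
Trained networks look in the newest picture that a camera, given by its name, has taken for a name from the list of things; names that differ only in an ending like _2 or _b are one class to them, and where a whole thing is asked for, a point or a joint stands for the part that bears it (a point fixed in the world has none). Each returns a list of dicts, best first, with "p" (0 to 1); they miss things now and then, are a little off and sometimes report something else, mostly with a low value. They report only what shows in the picture. A call takes as long as a camera call.
- recognise(camera, name): "box" ([left, top, right, bottom] in pixels, round what is visible of it).
The state is a dict: "t": time; "joints": joint angles; "qd": joint speeds; "joint_efforts": joint torques, N m; "eef_pos": TCP position; "orientation": TCP orientation; "contact_force": force on the tool from outside, world axes, zero at the start; "wrist_torque": the same for the moment, N m; "opening": finger opening in m; "finger_force": force on a finger pad.
Only numpy, scipy, OpenCV 4.12 (cv2) and the standard library are available. Lean on these libraries where they do the work, as an engineer would, in place of code of your own. Each camera call takes 0.05 s, during which the arm holds its last target. There are 200 camera calls.

## Working session

There is one attempt and no reset: what is moved stays moved. The work goes in short steps, Python scripts to look and compute and a tool call to move; the robot and the scene stay as the last step left them, time stands still between calls to the robot, and variables do not carry over. Pictures are saved under pics/ and viewed, at most 14 in all, crops included, and the job is handed in when it is done.

Besides the shell and the picture viewer there is one more tool, called after "Emit:" as a command line: name --argument value ..., lists and objects as JSON in quotes. send_rows: Moves the arm, as the interface text tells. Scaled input: -1 to 1 covers 2.5 cm each way for a shift and 0.08 rad each way for a turn. Its arguments: {"type":"object","properties":{"commands":{"type":"array","items":{"type":"array"}}},"required":["commands"]}

```bash
ls; mkdir -p pics; cat > h.py <<'E'
import numpy as np, cv2
from cell import *
def save(cam,fn,crop=None,scale=1):
    im=camera(cam); im=np.asarray(im)
    if crop: l,t,r,b=crop; im=im[t:b,l:r]
    if scale!=1: im=cv2.resize(im,None,fx=scale,fy=scale,interpolation=cv2.INTER_CUBIC)
    cv2.imwrite('pics/'+fn,im[:,:,::-1]); 
def ray(cam,u,v):
    P=camera_params(cam);K=np.array(P['mtx']);T=np.array(P['T']);k=P['k1']
    d=np.array([(u-K[0,2])/K[0,0],(v-K[1,2])/K[1,1]]);s=d.copy()
    for _ in range(30): s=d/(1+k*(s@s))
    return T[:3,3],T[:3,:3]@np.array([s[0],-s[1],-1])
def at(cam,u,v,z):
    o,d=ray(cam,u,v); return (o+d*(z-o[2])/d[2]).round(4)
def proj(cam,p):
    P=camera_params(cam);K=np.array(P['mtx']);T=np.array(P['T']);k=P['k1']
    q=T[:3,:3].T@(np.array(p)-T[:3,3]); s=np.array([q[0],-q[1]])/-q[2]; s=s*(1+k*(s@s))
    return (K[:2,:2]@s+K[:2,2]).round(1)
E
python3 - <<'E'
from h import *
for c in('side','top'):
    save(c,c+'0.png',scale=1.4)
    P=camera_params(c);print(c,P)
    for n in['flap','flap_knob','tin','tin_grip','tin_spout','dowel1_mid','long_mid','short_mid','setting_block','lifter_hook','brush','recess_long','recess_short','well']:
        try: print(n,[(np.round(r['box']).tolist(),round(r['p'],2)) for r in recognise(c,n)][:4])
        except Exception as e: print(n,e)
s=state();print(s);print(tips_ahead)
E
```

```text
pics
side {'mtx': array([[459.89921435,   0.        , 279.83038228],
       [  0.        , 459.89921435, 206.44553484],
       [  0.        ,   0.        ,   1.        ]]), 'k1': -0.07510058165923612, 'T': array([[-0.96859378,  0.15619659, -0.19346503,  0.33746943],
       [-0.24811339, -0.65816355,  0.71081677,  0.93794163],
       [-0.01630448,  0.73649397,  0.67624759,  1.01959106],
       [ 0.        ,  0.        ,  0.        ,  1.        ]])}
flap [([215.0, 197.0, 298.0, 252.0], 0.77), ([286.0, 130.0, 338.0, 182.0], 0.59)]
flap_knob [([222.0, 198.0, 296.0, 250.0], 0.72)]
tin [([284.0, 132.0, 334.0, 183.0], 0.76)]
tin_grip [([283.0, 133.0, 334.0, 182.0], 0.72), ([198.0, 253.0, 305.0, 337.0], 0.4)]
tin_spout [([287.0, 132.0, 331.0, 183.0], 0.96)]
dowel1_mid []
long_mid [([312.0, 200.0, 336.0, 227.0], 0.54), ([270.0, 278.0, 283.0, 286.0], 0.32)]
short_mid []
setting_block [([221.0, 171.0, 248.0, 201.0], 0.57), ([185.0, 225.0, 214.0, 261.0], 0.45)]
lifter_hook [([185.0, 226.0, 213.0, 264.0], 0.85), ([282.0, 133.0, 335.0, 186.0], 0.56), ([216.0, 202.0, 295.0, 247.0], 0.15)]
brush [([
[... 1673 characters left out ...]
 'qd': array([ 1.57819027e-03,  1.89200681e-03, -6.72773049e-05,  1.06995396e-03,
       -1.94289294e-04, -9.14910684e-05]), 'joint_efforts': array([ 5.06922497e-04, -3.70877123e+01, -2.81751215e+01,  6.98714540e-02,
        2.76251865e-02, -6.98471339e-06]), 'eef_pos': array([ 0.16595659, -0.55054427,  0.22744901]), 'orientation': array([[ 9.57436114e-01,  2.88645263e-01,  1.64960917e-05],
       [ 2.88645263e-01, -9.57436114e-01,  9.99965012e-06],
       [ 1.86803056e-05, -4.81250742e-06, -1.00000000e+00]]), 'contact_force': array([0.97253968, 0.13828423, 0.88640992]), 'wrist_torque': array([ 0.02533959, -0.03473736, -0.00620525]), 'finger_force': 0.0, 'opening': 0.09395992865744486}
0.022
```

View pics/top0.png

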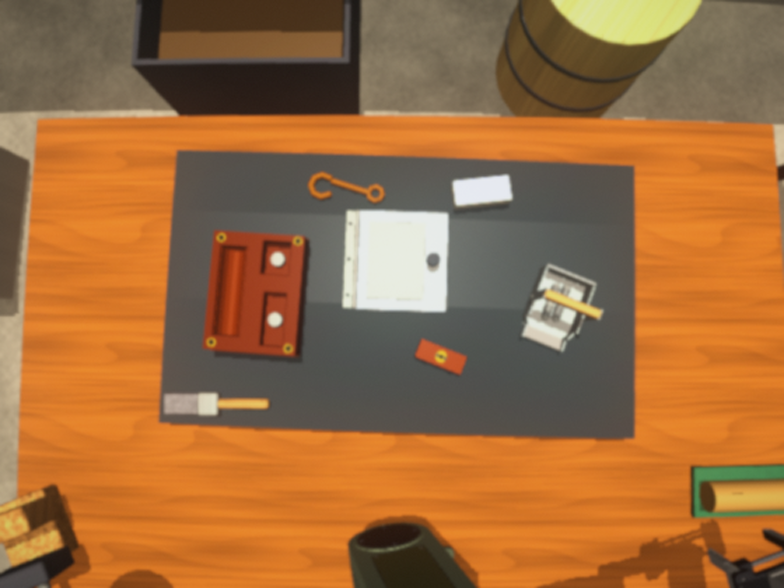

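View pics/side0.png

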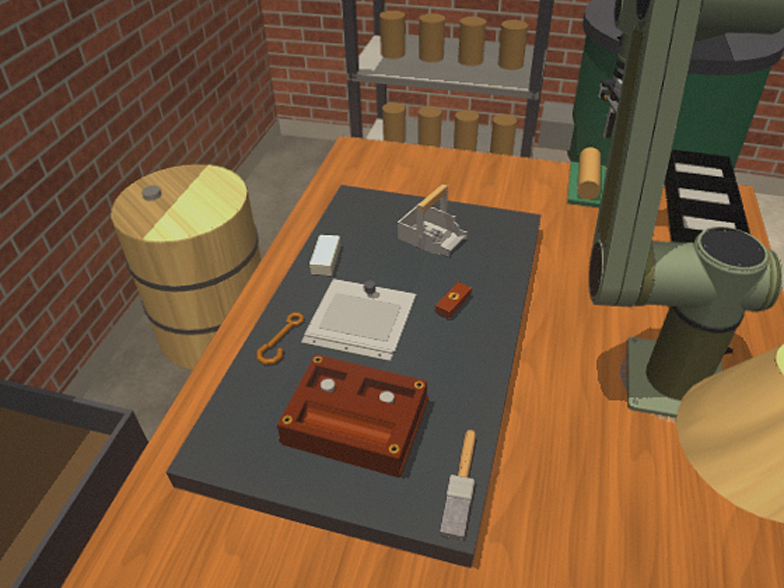

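The top view shows the flap (hinge left = +y, knob at about (309,186) native) and the core box at left with a short recess (198,185) and a long recess (196,228). The tin is at right with its spout toward (389,240), and there is one mahogany piece at (315,255). Next I take close crops.

```bash
python3 - <<'E'
from h import *
im=np.asarray(camera('top'))
def cr(l,t,r,b,s,fn):
    c=cv2.resize(im[t:b,l:r],None,fx=s,fy=s,interpolation=cv2.INTER_CUBIC)
    for x in range((l+9)//10*10,r,10): cv2.line(c,(int((x-l)*s),0),(int((x-l)*s),8 if x%50 else 20),(0,255,0),1)
    for y in range((t+9)//10*10,b,10): cv2.line(c,(0,int((y-t)*s)),(8 if y%50 else 20,int((y-t)*s)),(0,255,0),1)
    cv2.imwrite('pics/'+fn,c[:,:,::-1])
cr(290,180,440,275,5,'tin1.png'); cr(140,145,325,260,4.2,'box1.png')
hsv=cv2.cvtColor(im,cv2.COLOR_RGB2HSV)
m=((hsv[...,0]<12)&(hsv[...,1]>130)&(hsv[...,2]>40)).astype(np.uint8)
m[:, :]*=1; m2=np.zeros_like(m); m2[235:275,285:345]=m[235:275,285:345]
m2=cv2.morphologyEx(m2,cv2.MORPH_CLOSE,np.ones((9,9)))
c=max(cv2.findContours(m2,0,2)[0],key=cv2.contourArea); 
pts=np.array([at('top',p[0][0],p[0][1],.076)[:2] for p in c],np.float32)
print('piece',cv2.minAreaRect(pts),cv2.minAreaRect(c))
for n,u,v,z in[('padS',198,185,.096),('padL',196,228.5,.096),('knob',309,186,.08),('b1',158,170,.11),('b2',213,172.5,.11),('b3',150.5,244.5,.11),('b4',205.5,249,.11)]: print(n,at('top',u,v,z))
E
```

```text
piece ((0.47294917702674866, -0.06402816623449326), (0.09294570982456207, 0.03796203061938286), 68.57588958740234) ((314.53448486328125, 254.41378784179688), (35.46780776977539, 14.484235763549805), 21.801406860351562)
padS [0.6516 0.2419 0.096 ]
padL [0.538  0.2444 0.096 ]
knob [ 0.6531 -0.049   0.08  ]
b1 [0.6883 0.3443 0.11  ]
b2 [0.6823 0.2008 0.11  ]
b3 [0.4957 0.3576 0.11  ]
b4 [0.4856 0.2159 0.11  ]
```

View pics/tin1.png

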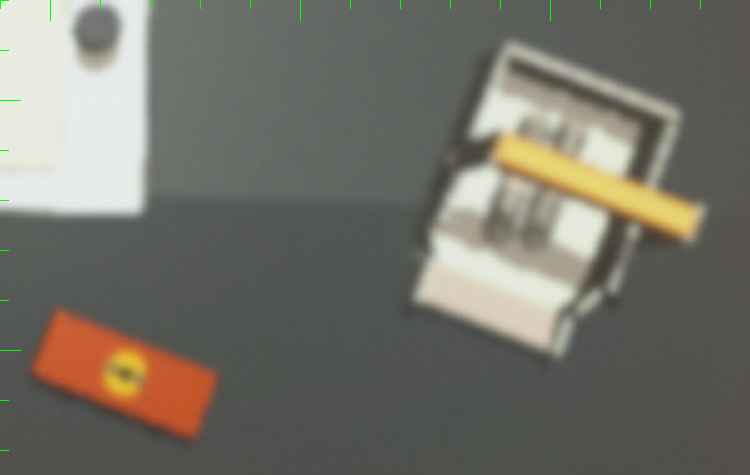

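View pics/box1.png

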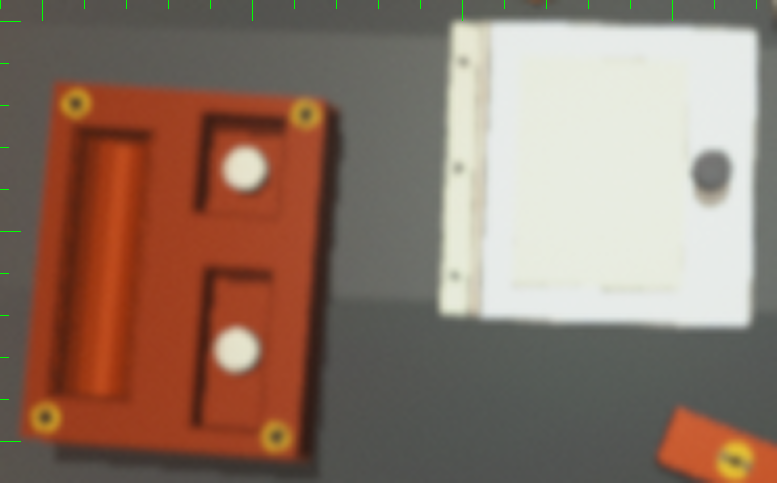

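The top crop shows the long piece (disc at 315,254.6), two dowels in the tin and the handle bar running from (390,209) to (429,224). In the box crop the long recess's pad is at (196,228) and the flap corners are at about (320,152) and (318.6,222.6).

```bash
python3 - <<'E'
from h import *
A=lambda u,v,z:at('top',u,v,z)[:2]
b=lambda x,y,z:A(140+x/4.2,145+y/4.2,z)
t=lambda x,y,z:A(290+x/5,180+y/5,z)
print('flap free corners',b(757,30,.054),b(750,326,.054),'hinge strip R',b(490,22,.054),b(480,318,.054),'strip L',b(452,20,.054),b(439,315,.054))
print('knob top',b(711,168,.086), 'disc',t(125,373,.076))
for z in(.115,.127):print('bar',t(498,150,z),t(700,222,z))
print('tin back top',t(508,42,.1),t(680,115,.1),'lip',t(413,300,.066),t(560,355,.066))
print('slab',[A(x/1.4,y/1.4,.05) for x,y in((178,151),(634,166),(634,438),(161,422))])
print('recL mouth corners',[b(x,y,.11) for x,y in((205,268),(273,270),(192,428))],'floor',[b(x,y,.084) for x,y in((270,275),(265,430))])
print('recS',[b(x,y,.11) for x,y in((203,113),(288,120),(193,212))])
print([ (n,b(x,y,.11)) for n,x,y in(('b1',76,103),('b2',306,114),('b3',45,417),('b4',276,436))],'pads',b(245,169,.096),b(237,350,.096))
print('side knob', end=' ')
o,d=ray('side',370/1.4,286/1.4);o2,d2=ray('top',140+711/4.2,145+168/4.2)
M=np.c_[d,-d2];s=np.linalg.lstsq(M,o2-o,rcond=None)[0];print(o+d*s[0],o2+d2*s[1])
E
```

```text
flap free corners [ 0.7506 -0.0816] [ 0.5576 -0.0768] hinge strip R [0.7546 0.0923] [0.5616 0.0964] strip L [0.7558 0.1171] [0.5633 0.1227]
knob top [ 0.6549 -0.0493] disc [ 0.4725 -0.0653]
bar [ 0.5879 -0.253 ] [ 0.5516 -0.3573]
bar [ 0.5869 -0.2496] [ 0.551  -0.3527]
tin back top [ 0.6457 -0.2634] [ 0.6082 -0.3537] lip [ 0.5115 -0.2198] [ 0.4826 -0.2987]
slab [array([0.8761, 0.4584]), array([ 0.8526, -0.4566]), array([ 0.3155, -0.4419]), array([0.3407, 0.4712])]
recL mouth corners [array([0.5878, 0.2611]), array([0.5869, 0.2193]), array([0.4904, 0.2667])] floor [array([0.5859, 0.2262]), array([0.4893, 0.2273])]
recS [array([0.6836, 0.2649]), array([0.6794, 0.2122]), array([0.6222, 0.2693])]
[('b1', array([0.6896, 0.3441])), ('b2', array([0.6832, 0.2012])), ('b3', array([0.4962, 0.3571])), ('b4', array([0.4861, 0.2154]))] pads [0.6509 0.241 ] [0.5384 0.2433]
side knob [ 0.65525644 -0.05000791  0.07824896] [ 0.65602498 -0.04985878  0.0783519 ]
```

Emit:
send_rows --commands '[[[0.9,0.9,0],[0,0,0.78],-1],[[0.9,0.9,0],[0,0,0.78],-1],[[0.9,0.9,0],[0,0,0.78],-1],[[0.9,0.9,0],[0,0,0.78],-1],[[0.9,0.9,0],[0,0,0.78],-1],[[0.9,0.9,0],[0,0,0.78],-1],[[0.9,0.9,0],[0,0,0.78],-1],[[0.9,0.9,0],[0,0,0.78],-1],[[0.9,0.9,0],[0,0,0.78],-1],[[0.9,0.9,0],[0,0,0.78],-1],[[0.9,0.9,0],[0,0,0.78],-1],[[0.9,0.9,0],[0,0,0.78],-1],[[0.9,0.9,0],[0,0,0.78],-1],[[0.9,0.9,0],[0,0,0.78],-1],[[0.9,0.9,0],[0,0,0.78],-1],[[0.9,0.9,0],[0,0,0.78],-1],[[0.9,0.9,0],[0,0,0.78],-1],[[0.9,0.9,0],[0,0,0.78],-1],[[0.9,0.9,0],[0,0,0.78],-1],[[0.9,0.9,0],[0,0,0.78],-1]]'

```text
t: 3.55
eef_pos: [0.6168, -0.0995, 0.2275]
orientation: [[0.027, 1.0, 0.0], [1.0, -0.027, -0.0], [-0.0, 0.0, -1.0]]
contact_force: [-0.7, -0.7, -0.6]
opening: 0.094
finger_force: 0.0
```

```bash
cat >> h.py <<'E'
def st():
    s=state();R=np.array(s['orientation']);print('t',round(s['t'],2),'p',np.round(s['eef_pos'],4),'phi',np.degrees(np.arctan2(R[1,1],R[0,1])).round(2),'z',R[:,2].round(3),'f',np.round(s['contact_force'],1),'op',round(s['opening'],4),'ff',round(s['finger_force'],1),'q',np.round(s['joints'],3))
    return s
E
python3 -c "
from h import *
st()
for z in(.165,.177):print('bar',[at('top',290+x/5,180+y/5,z)[:2] for x,y in((498,150),(700,222))])"
```

```text
t 3.55 p [ 0.6168 -0.0995  0.2275] phi -1.57 z [ 0. -0. -1.] f [-0.7 -0.7 -0.6] op 0.094 ff 0.0 q [-0.298  0.311  1.412 -0.     1.419 -0.271]
bar [array([ 0.5836, -0.2389]), array([ 0.5492, -0.338 ])]
bar [array([ 0.5826, -0.2356]), array([ 0.5486, -0.3334])]
```

Emit:
send_rows --commands '[[[0.78,1,-0.4],[0,0,0],-1],[[0.77,1,-0.4],[0,0,0],-1],[[0,0,-0.9],[0,0,0],-1],[[0,0,-0.9],[0,0,0],-1],[[0,0,-0.9],[0,0,0],-1],[[0,0,-0.9],[0,0,0],-1],[[0,0,-0.8],[0,0,0],-1],[[0,0,-0.54],[0,0,0],-1],[[0,0,0],[0,0,0],-1],[[0,0,0],[0,0,0],1],[[0,0,0],[0,0,0],1],[[0,0,0],[0,0,0],1],[[0,0,0],[0,0,0],1],[[0,0,0],[0,0,0],1],[[0,0,0],[0,0,0],1],[[0,0,0],[0,0,0],1]]'

```text
t: 5.15
eef_pos: [0.6547, -0.0505, 0.084]
orientation: [[0.03, 1.0, 0.0], [1.0, -0.03, -0.0], [-0.0, 0.0, -1.0]]
contact_force: [0.0, 0.2, -0.2]
opening: 0.0415
finger_force: 0.0
```

```bash
python3 -c "
from h import *
st()
R=.1473;a0=np.radians(10.2);p=None
for i in range(0,20):
    th=np.radians(5*i); q=np.array([.0945-R*np.cos(th+a0),.05+R*np.sin(th+a0)])
    if p is not None: print(5*i,((q-p)/.025).round(2))
    p=q"
```

```text
t 5.15 p [ 0.6547 -0.0505  0.084 ] phi -1.72 z [ 0. -0. -1.] f [ 0.   0.2 -0.2] op 0.0415 ff 0.0 q [-0.209  0.513  1.443 -0.     1.185 -0.179]
5 [0.11 0.5 ]
10 [0.16 0.49]
15 [0.2  0.47]
20 [0.24 0.46]
25 [0.28 0.43]
30 [0.31 0.41]
35 [0.35 0.38]
40 [0.38 0.35]
45 [0.41 0.31]
50 [0.43 0.27]
55 [0.46 0.24]
60 [0.48 0.2 ]
65 [0.49 0.15]
70 [0.5  0.11]
75 [0.51 0.07]
80 [0.51 0.02]
85 [ 0.51 -0.02]
90 [ 0.51 -0.07]
95 [ 0.5  -0.11]
```

Emit:
send_rows --commands '[[[0,0,0],[0,0,0],1],[[0,0,0],[0,0,0],1],[[0,0,0],[0,0,0],1],[[0,0,0],[0,0,0],1],[[0,0,0],[0,0,0],1],[[0,0.05,0.25],[0,0,0],1],[[0,0.06,0.25],[0,0,0],1],[[0,0.08,0.25],[0,0,0],1],[[0,0.08,0.24],[0,0,0],1],[[0,0.1,0.24],[0,0,0],1],[[0,0.1,0.23],[0,0,0],1]]'

```text
t: 6.25
eef_pos: [0.6568, -0.0385, 0.1203]
orientation: [[0.03, 1.0, 0.005], [1.0, -0.03, 0.0], [0.0, 0.005, -1.0]]
contact_force: [7.9, 0.9, -6.9]
opening: 0.0257
finger_force: 30.0
```

Emit:
send_rows --commands '[[[0.06,0.24,0.46],[0,0,0],1],[[0,0.28,0.43],[0,0,0],1],[[0,0.31,0.41],[0,0,0],1],[[0,0.35,0.38],[0,0,0],1],[[0,0.38,0.35],[0,0,0],1],[[0,0.41,0.31],[0,0,0],1],[[0,0.43,0.27],[0,0,0],1],[[0,0.46,0.24],[0,0,0],1],[[0,0.48,0.2],[0,0,0],1]]'

```text
t: 7.15
eef_pos: [0.6591, 0.0438, 0.1965]
orientation: [[0.031, 1.0, 0.007], [1.0, -0.031, -0.002], [-0.002, 0.007, -1.0]]
contact_force: [10.0, -0.3, -7.8]
opening: 0.025
finger_force: 30.0
```

Emit:
send_rows --commands '[[[0,0.49,0.15],[0,0,0],1],[[0,0.5,0.11],[0,0,0],1],[[0,0.51,0.07],[0,0,0],1],[[0,0.51,0.02],[0,0,0],1],[[0,0.51,-0.02],[0,0,0],1],[[0,0.51,-0.07],[0,0,0],1],[[0,0.5,-0.11],[0,0,0],1],[[0,0,0],[0,0,0],1]]'

```text
t: 7.95
eef_pos: [0.6615, 0.1336, 0.2029]
orientation: [[0.029, 0.999, 0.014], [1.0, -0.029, -0.0], [0.0, 0.014, -1.0]]
contact_force: [12.0, 0.6, 0.3]
opening: 0.0254
finger_force: 30.0
```

```bash
python3 -c "
from h import *
st(); save('top','open1.png',(120,80,470,300),2.2)"
```

```text
t 7.95 p [0.6615 0.1336 0.2029] phi -1.68 z [ 0.014 -0.    -1.   ] f [12.   0.6  0.3] op 0.0254 ff 30.0 q [ 7.200e-02  4.250e-01  1.311e+00 -1.000e-03  1.393e+00  1.010e-01]
```

View pics/open1.png

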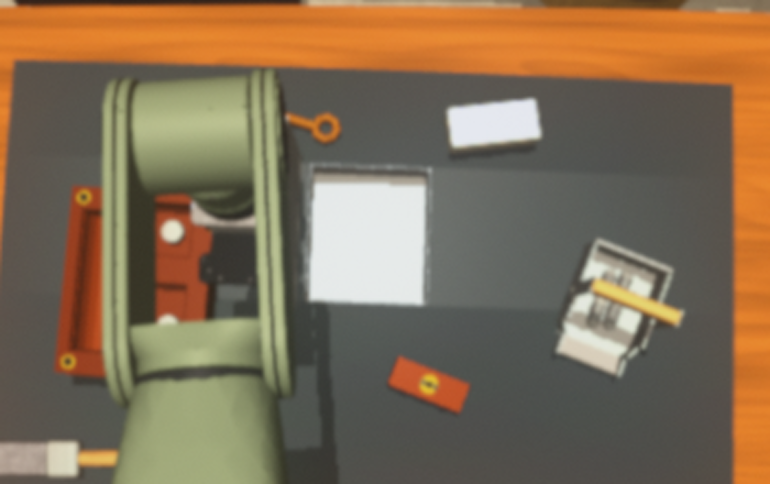

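The view shows the flap open and the well empty, with corners (312,168)–(425,303) in the crop. I'll release the knob and go above the tin.

Emit:
send_rows --commands '[[[0,0,0],[0,0,0],-1],[[0,0,0],[0,0,0],-1],[[0,0,0],[0,0,0],-1],[[0,0,0],[0,0,0],-1],[[0,0,0],[0,0,0],-1],[[0,0,0.8],[0,0,0],-1],[[0,0,1],[0,0,0],-1],[[0,0,1],[0,0,0],-1],[[0,0,0.4],[0,0,0],-1]]'

```text
t: 8.9
eef_pos: [0.6573, 0.1331, 0.2836]
orientation: [[0.03, 1.0, 0.004], [1.0, -0.03, 0.0], [0.0, 0.004, -1.0]]
contact_force: [-0.8, 1.2, -0.1]
opening: 0.0919
finger_force: 0.0
```

Emit:
send_rows --commands '[[[-0.22,-0.99,0],[0,0,-0.23],-1],[[-0.22,-0.99,0],[0,0,-0.23],-1],[[-0.22,-0.99,0],[0,0,-0.23],-1],[[-0.22,-0.99,0],[0,0,-0.23],-1],[[-0.22,-0.99,0],[0,0,-0.23],-1],[[-0.22,-0.99,0],[0,0,-0.23],-1],[[-0.22,-0.99,0],[0,0,-0.23],-1],[[-0.22,-0.99,0],[0,0,-0.23],-1],[[-0.22,-0.99,0],[0,0,-0.23],-1],[[-0.22,-0.99,0],[0,0,-0.23],-1],[[-0.22,-0.99,0],[0,0,-0.23],-1],[[-0.22,-0.99,0],[0,0,-0.23],-1],[[-0.22,-0.99,0],[0,0,-0.23],-1],[[0,0,0],[0,0,-0.23],-1]]'

```text
t: 10.3
eef_pos: [0.5835, -0.1915, 0.2794]
orientation: [[0.288, 0.958, -0.002], [0.958, -0.288, -0.0], [-0.001, -0.002, -1.0]]
contact_force: [-0.4, -0.3, -1.1]
opening: 0.094
finger_force: 0.0
```

```bash
python3 -c "
from h import *
st()
c=[at('top',120+x/2.2,80+y/2.2,.05) for x,y in((312,168),(432,170),(425,303),(308,300))];print(c,np.mean(c,0))
camera('top');camera('side')
for c in('top','side'):
  for n in('tin','long_mid','flap','brush'): print(c,n,[(np.round(r['box']).tolist(),round(r['p'],2)) for r in recognise(c,n)][:2])
save('top','open2.png',(150,80,500,300),2.2)"
```

```text
t 10.3 p [ 0.5835 -0.1915  0.2794] phi -16.75 z [-0.002 -0.    -1.   ] f [-0.4 -0.3 -1.1] op 0.094 ff 0.0 q [-4.570e-01  2.570e-01  1.374e+00 -1.000e-03  1.513e+00 -1.650e-01]
[array([0.7385, 0.0782, 0.05  ]), array([ 0.7371, -0.0713,  0.05  ]), array([ 0.571 , -0.0626,  0.05  ]), array([0.5737, 0.0814, 0.05  ])] [0.655075 0.006425 0.05    ]
top tin [([408.0, 224.0, 428.0, 235.0], 0.67), ([145.0, 165.0, 221.0, 253.0], 0.62)]
top long_mid [([221.0, 124.0, 277.0, 146.0], 0.7), ([297.0, 244.0, 331.0, 264.0], 0.64)]
top flap [([236.0, 136.0, 259.0, 217.0], 0.64)]
top brush [([113.0, 282.0, 195.0, 299.0], 0.67), ([112.0, 105.0, 455.0, 316.0], 0.29)]
side tin [([280.0, 133.0, 333.0, 186.0], 0.63)]
side long_mid [([310.0, 202.0, 337.0, 227.0], 0.59)]
side flap [([208.0, 192.0, 280.0, 253.0], 0.8)]
side brush [([313.0, 308.0, 336.0, 385.0], 0.56), ([198.0, 254.0, 306.0, 339.0], 0.36)]
```

View pics/open2.png

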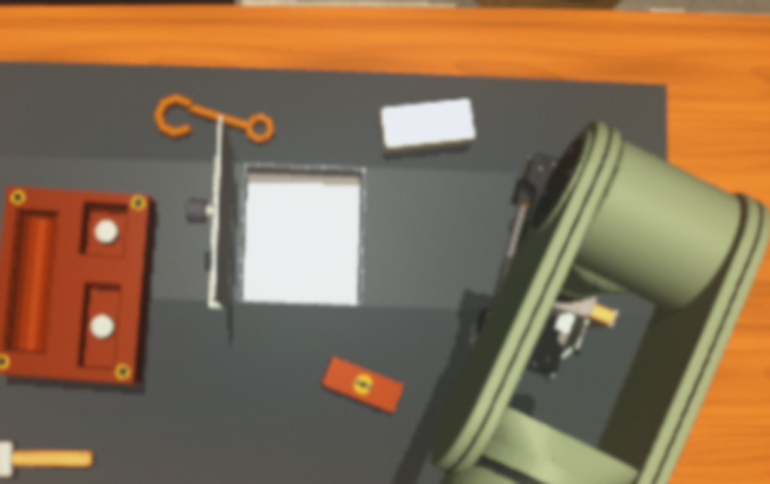

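The flap stands upright and the tin hasn't moved (handle end still at (429,223) native). I'll grasp the bail.

Emit:
send_rows --commands '[[[-0.18,-0.96,0],[0,0,-0.18],-1],[[-0.18,-0.96,0],[0,0,-0.18],-1],[[-0.17,-0.95,0],[0,0,-0.18],-1],[[-0.17,-0.95,0],[0,0,-0.17],-1],[[0,0,-0.9],[0,0,0],-1],[[0,0,-0.9],[0,0,0],-1],[[0,0,-0.9],[0,0,0],-1],[[0,0,-0.9],[0,0,0],-1],[[0,0,-0.86],[0,0,0],-1],[[0,0,0],[0,0,0],1],[[0,0,0],[0,0,0],1],[[0,0,0],[0,0,0],1],[[0,0,0],[0,0,0],1],[[0,0,0],[0,0,0],1],[[0,0,0],[0,0,0],1],[[0,0,0],[0,0,0],1],[[0,0,0],[0,0,0],1],[[0,0,0],[0,0,0],1],[[0,0,0],[0,0,0],1],[[0,0,0],[0,0,0],1]]'

```text
t: 12.85
eef_pos: [0.5672, -0.2844, 0.1688]
orientation: [[0.338, 0.941, -0.0], [0.941, -0.338, -0.0], [-0.0, -0.0, -1.0]]
contact_force: [0.5, -0.0, -0.1]
opening: 0.0161
finger_force: 29.9
```

Emit:
send_rows --commands '[[[0,0,0],[0,0,0],1],[[0,0,0],[0,0,0],1],[[0,0,0],[0,0,0],1],[[0,0,0],[0,0,0],1]]'

```text
t: 13.25
eef_pos: [0.5672, -0.2843, 0.1689]
orientation: [[0.338, 0.941, -0.0], [0.941, -0.338, -0.0], [-0.0, 0.0, -1.0]]
contact_force: [-0.1, 0.2, -0.8]
opening: 0.016
finger_force: 29.9
```

Emit:
send_rows --commands '[[[0,0,0.3],[0,0,0],1],[[0,0,0.6],[0,0,0],1],[[0,0,0.9],[0,0,0],1],[[0,0,0.9],[0,0,0],1],[[0,0,0.7],[0,0,0],1],[[0,0,0.2],[0,0,0],1],[[0,0,0],[0,0,0],1],[[0,0,0],[0,0,0],1]]'

```text
t: 14.05
eef_pos: [0.5665, -0.2838, 0.2578]
orientation: [[0.338, 0.941, -0.002], [0.941, -0.338, 0.001], [0.001, -0.002, -1.0]]
contact_force: [-0.1, -0.7, -5.7]
opening: 0.016
finger_force: 29.8
```

```bash
python3 -c "
from h import *
F=[]
for i in range(8): camera('side');F.append(state()['contact_force'])
st();print(np.mean(F,0),np.std(F,0))"
```

```text
t 14.45 p [ 0.5671 -0.2842  0.2585] phi -19.73 z [-0.001  0.    -1.   ] f [ 0.9  0.  -5. ] op 0.016 ff 29.8 q [-0.601  0.311  1.348  0.     1.484 -0.256]
[-0.02590029 -0.08495734 -5.10979011] [0.57295613 0.86354675 0.25910133]
```

Emit:
send_rows --commands '[[[0.18,0.94,0],[0,0,0.33],1],[[0.18,0.94,0],[0,0,0.33],1],[[0.18,0.94,0],[0,0,0.33],1],[[0.18,0.94,0],[0,0,0.33],1],[[0.18,0.94,0],[0,0,0.33],1],[[0.18,0.94,0],[0,0,0.33],1],[[0.18,0.94,0],[0,0,0.33],1],[[0.18,0.94,0],[0,0,0.33],1],[[0.18,0.94,0],[0,0,0.33],1],[[0.18,0.94,0],[0,0,0.33],1],[[0.18,0.94,0],[0,0,0.33],1],[[0.18,0.94,0],[0,0,0.33],1],[[0,0,0],[0,0,0],1]]'

```text
t: 15.75
eef_pos: [0.6215, 0.001, 0.259]
orientation: [[0.024, 1.0, 0.0], [1.0, -0.024, 0.002], [0.002, 0.0, -1.0]]
contact_force: [0.2, -0.9, -5.0]
opening: 0.0155
finger_force: 30.0
```

Emit:
send_rows --commands '[[[0.03,0,-0.17],[-0.02,-0.96,0],1],[[0.03,0,-0.17],[-0.02,-0.96,0],1],[[0.03,0,-0.17],[-0.02,-0.96,0],1],[[0.03,0,-0.17],[-0.02,-0.96,0],1],[[0.03,0,-0.17],[-0.02,-0.96,0],1],[[0.03,0,-0.17],[-0.02,-0.96,0],1],[[0.03,0,-0.17],[-0.02,-0.96,0],1],[[0.03,0,-0.17],[-0.02,-0.96,0],1]]'

```text
t: 16.55
eef_pos: [0.6259, -0.0028, 0.2242]
orientation: [[0.027, 0.817, 0.576], [1.0, -0.024, -0.013], [0.003, 0.576, -0.817]]
contact_force: [-0.8, 0.3, -5.2]
opening: 0.0156
finger_force: 30.0
```

```bash
python3 -c "
from h import *
st()"
```

```text
t 16.55 p [ 0.6259 -0.0028  0.2242] phi -1.65 z [ 0.576 -0.013 -0.817] f [-0.8  0.3 -5.2] op 0.0156 ff 30.0 q [-0.194 -0.018  1.922  0.166  0.637 -0.269]
```

Emit:
send_rows --commands '[[[0.03,0,-0.17],[-0.02,-0.96,0],1],[[0.03,0,-0.17],[-0.02,-0.96,0],1],[[0.03,0,-0.17],[-0.02,-0.96,0],1],[[0.03,0,-0.17],[-0.02,-0.96,0],1],[[0.03,0,-0.17],[-0.02,-0.96,0],1],[[0.03,0,-0.17],[-0.02,-0.96,0],1],[[0.03,0,-0.17],[-0.02,-0.96,0],1],[[0,0,0],[0,0,0],1],[[0,0,0],[0,0,0],1],[[0,0,0],[0,0,0],1],[[0,0,0],[0,0,0],1],[[0,0,0],[0,0,0],1],[[0,0,0],[0,0,0],1],[[0,0,0],[0,0,0],1],[[0,0,0],[0,0,0],1]]'

```text
t: 18.05
eef_pos: [0.6336, 0.0115, 0.2066]
orientation: [[-0.013, 0.564, 0.826], [1.0, -0.016, 0.027], [0.028, 0.826, -0.563]]
contact_force: [-0.8, 0.1, -2.0]
opening: 0.0158
finger_force: 30.0
```

```bash
python3 -c "
from h import *
F=[]
for i in range(6): camera('top');F.append(state()['contact_force'])
st();print(np.mean(F,0),np.std(F,0));save('side','pour1.png',(150,100,400,280),3)"
```

```text
t 18.35 p [0.6335 0.0114 0.2066] phi -1.6 z [ 0.826  0.027 -0.563] f [ 0.1  0.1 -2.7] op 0.0158 ff 30.0 q [-0.228 -0.019  2.165  1.393  0.217 -1.504]
[ 0.03125605  0.0491223  -2.53024759] [0.21147583 0.35771272 0.57270905]
```

View pics/pour1.png

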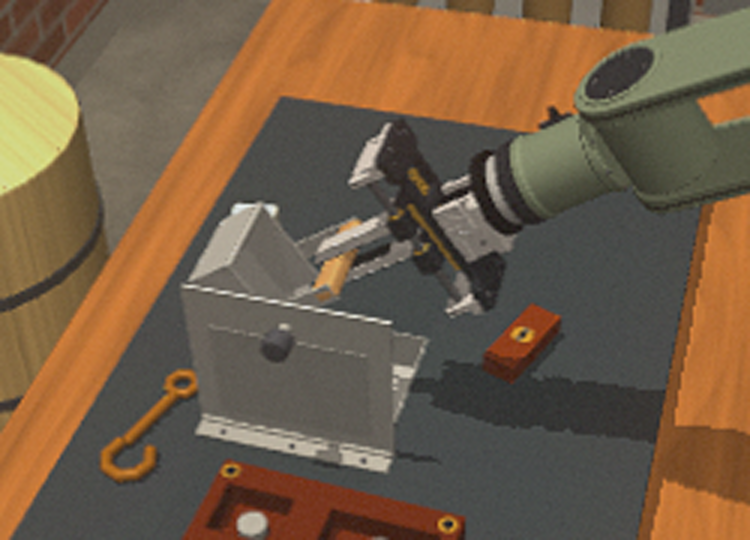

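The side view shows the tin tipped about 56° over the well behind the upright flap. The force has dropped to about 2.6 N, so both dowels seem to be out. I'll level the tin and lift it for the heft.

Emit:
send_rows --commands '[[[0,0,0.3],[0,0.6,0],1],[[0,0,0.3],[0,0.8,0],1],[[0,0,0.3],[0,0.9,0],1],[[0,0,0.3],[0,0.9,0],1],[[0,0,0.3],[0,0.9,0],1],[[0,0,0.3],[0,0.9,0],1],[[0,0,0.3],[0,0.9,0],1],[[0,0,0.3],[0,0.9,0],1],[[0,0,0.3],[0,0.9,0],1],[[0,0,0.1],[0,0.9,0],1],[[0,0,0],[0,0.9,0],1],[[0,0,0],[0,0.9,0],1],[[0,0,0],[0,0.9,0],1]]'

```text
t: 19.7
eef_pos: [0.6358, 0.019, 0.2676]
orientation: [[0.005, 0.987, 0.16], [0.999, -0.013, 0.051], [0.052, 0.16, -0.986]]
contact_force: [0.2, 0.5, -2.7]
opening: 0.0159
finger_force: 30.0
```

```bash
cat >> h.py <<'E'
from scipy.spatial.transform import Rotation as Ro
def goto(p,phi):
    s=state();f=np.radians(phi);R=np.array(s['orientation'])
    Rt=np.array([[-np.sin(f),np.cos(f),0],[np.cos(f),np.sin(f),0],[0,0,-1]]);
    print('d',((np.array(p)-s['eef_pos'])/.025).round(2),'r',(Ro.from_matrix(Rt@R.T).as_rotvec()/.08).round(2))
E
python3 -c "
from h import *
st();goto((.62,0,.28),-1.5)"
```

```text
t 19.7 p [0.6358 0.019  0.2676] phi -0.77 z [ 0.16   0.051 -0.986] f [ 0.2  0.5 -2.7] op 0.0159 ff 30.0 q [-0.143  0.202  1.474  0.076  1.315 -0.148]
d [-0.63 -0.76  0.5 ] r [-0.62  2.02 -0.21]
```

Emit:
send_rows --commands '[[[-0.2,-0.25,0.2],[-0.2,0.7,-0.07],1],[[-0.2,-0.25,0.2],[-0.2,0.7,-0.07],1],[[-0.2,-0.25,0.1],[-0.2,0.62,-0.07],1],[[0,0,0],[0,0,0],1],[[0,0,0],[0,0,0],1]]'

```text
t: 20.2
eef_pos: [0.6211, 0.0004, 0.2793]
orientation: [[0.026, 1.0, 0.003], [1.0, -0.026, 0.002], [0.002, 0.003, -1.0]]
contact_force: [-0.7, 0.3, -3.1]
opening: 0.0159
finger_force: 30.0
```

```bash
python3 -c "
from h import *
st();goto((.62,0,.28),-1.5)
F=[]
for i in range(24): camera('top' if i%2 else 'side');F.append(state()['contact_force'])
st();print(np.mean(F,0),np.std(F,0))"
```

```text
t 20.2 p [6.211e-01 4.000e-04 2.793e-01] phi -1.48 z [ 0.003  0.002 -1.   ] f [-0.7  0.3 -3.1] op 0.0159 ff 30.0 q [-0.14   0.268  1.359  0.003  1.511 -0.114]
d [-0.04 -0.02  0.03] r [-0.03  0.04 -0.  ]
t 21.4 p [6.208e-01 1.000e-04 2.796e-01] phi -1.49 z [ 0.002  0.001 -1.   ] f [-0.1 -0.4 -2.5] op 0.016 ff 30.0 q [-0.14   0.268  1.359  0.002  1.512 -0.114]
[ 0.17425678  0.14201749 -2.84269917] [0.34459361 0.40341137 0.55015228]
```

Emit:
send_rows --commands '[[[0,0,0],[0,0,0],1],[[0,0,0],[0,0,0],1],[[0,0,0],[0,0,0],1],[[0,0,0],[0,0,0],1],[[0,0,0],[0,0,0],1],[[0,0,0],[0,0,0],1],[[0,0,0],[0,0,0],1],[[0,0,0],[0,0,0],1],[[0,0,0],[0,0,0],1],[[0,0,0],[0,0,0],1],[[0,0,0],[0,0,0],1],[[0,0,0],[0,0,0],1],[[0,0,0],[0,0,0],1],[[0,0,0],[0,0,0],1]]'

```text
t: 22.8
eef_pos: [0.6208, 0.0001, 0.2797]
orientation: [[0.026, 1.0, 0.003], [1.0, -0.026, 0.001], [0.001, 0.003, -1.0]]
contact_force: [0.3, 0.8, -3.3]
opening: 0.0156
finger_force: 30.0
```

Hefting for 2.6 s gave a mean of 2.84 N, against 2.94 N for an empty tin and 4.1 N with one dowel, so it is empty. I'll set it down.

Emit:
send_rows --commands '[[[-0.08,-0.97,0],[0,0,0],1],[[-0.08,-0.97,0],[0,0,0],1],[[-0.08,-0.97,0],[0,0,0],1],[[-0.08,-0.97,0],[0,0,0],1],[[-0.08,-0.97,0],[0,0,0],1],[[-0.08,-0.97,0],[0,0,0],1],[[-0.08,-0.97,0],[0,0,0],1],[[-0.08,-0.97,0],[0,0,0],1],[[-0.08,-0.97,0],[0,0,0],1],[[-0.08,-0.97,0],[0,0,0],1],[[-0.08,-0.97,0],[0,0,0],1],[[-0.08,-0.97,0],[0,0,0],1],[[0,0,-0.7],[0,0,0],1],[[0,0,-0.9],[0,0,0],1],[[0,0,-0.9],[0,0,0],1],[[0,0,-0.8],[0,0,0],1],[[0,0,-0.5],[0,0,0],1],[[0,0,-0.2],[0,0,0],1],[[0,0,-0.1],[0,0,0],1],[[0,0,0],[0,0,0],1]]'

```text
t: 24.8
eef_pos: [0.5973, -0.2912, 0.1779]
orientation: [[0.026, 1.0, 0.004], [1.0, -0.026, 0.001], [0.001, 0.004, -1.0]]
contact_force: [-0.1, 0.7, -3.3]
opening: 0.0156
finger_force: 30.0
```

```bash
python3 -c "
from h import *
st();camera('side');st()"
```

```text
t 24.8 p [ 0.5973 -0.2912  0.1779] phi -1.49 z [ 0.004  0.001 -1.   ] f [-0.1  0.7 -3.3] op 0.0156 ff 30.0 q [-0.585  0.43   1.355  0.003  1.353 -0.56 ]
t 24.85 p [ 0.5974 -0.2913  0.1783] phi -1.49 z [ 0.004  0.    -1.   ] f [-0.3 -0.5 -2.2] op 0.0158 ff 30.0 q [-0.585  0.43   1.355  0.003  1.353 -0.559]
```

Emit:
send_rows --commands '[[[0,0,-0.15],[0,0,0],1],[[0,0,-0.1],[0,0,0],1],[[0,0,-0.07],[0,0,0],1],[[0,0,-0.04],[0,0,0],1],[[0,0,0],[0,0,0],1]]'

```text
t: 25.35
eef_pos: [0.597, -0.2911, 0.169]
orientation: [[0.026, 1.0, 0.003], [1.0, -0.026, 0.001], [0.001, 0.003, -1.0]]
contact_force: [-0.8, 0.9, 1.0]
opening: 0.0153
finger_force: 30.0
```

```bash
python3 -c "
from h import *
st();camera('side');st()"
```

```text
t 25.35 p [ 0.597  -0.2911  0.169 ] phi -1.49 z [ 0.003  0.001 -1.   ] f [-0.8  0.9  1. ] op 0.0153 ff 30.0 q [-0.585  0.438  1.364  0.003  1.338 -0.56 ]
t 25.4 p [ 0.5971 -0.2911  0.169 ] phi -1.49 z [ 0.003  0.001 -1.   ] f [-0.1  1.6  1.1] op 0.0159 ff 30.0 q [-0.585  0.438  1.364  0.003  1.338 -0.56 ]
```

Emit:
send_rows --commands '[[[0,0,0],[0,0,0],-1],[[0,0,0],[0,0,0],-1],[[0,0,0],[0,0,0],-1],[[0,0,0],[0,0,0],-1],[[0,0,0],[0,0,0],-1],[[0,0,0],[0,0,0],-1],[[0,0,0.5],[0,0,0],-1],[[0,0,0.9],[0,0,0],-1],[[0,0,1],[0,0,0],-1],[[0,0,1],[0,0,0],-1],[[0,0,1],[0,0,0],-1]]'

```text
t: 26.5
eef_pos: [0.5969, -0.291, 0.2804]
orientation: [[0.026, 1.0, 0.004], [1.0, -0.026, 0.001], [0.001, 0.004, -1.0]]
contact_force: [-0.5, 0.6, 0.6]
opening: 0.0935
finger_force: 0.0
```

```bash
python3 -c "
from h import *
st();save('top','well1.png',(150,100,460,300),2.5)"
```

```text
t 26.5 p [ 0.5969 -0.291   0.2804] phi -1.49 z [ 0.004  0.001 -1.   ] f [-0.5  0.6  0.6] op 0.0935 ff 0.0 q [-0.585  0.361  1.238  0.002  1.54  -0.559]
```

View pics/well1.png

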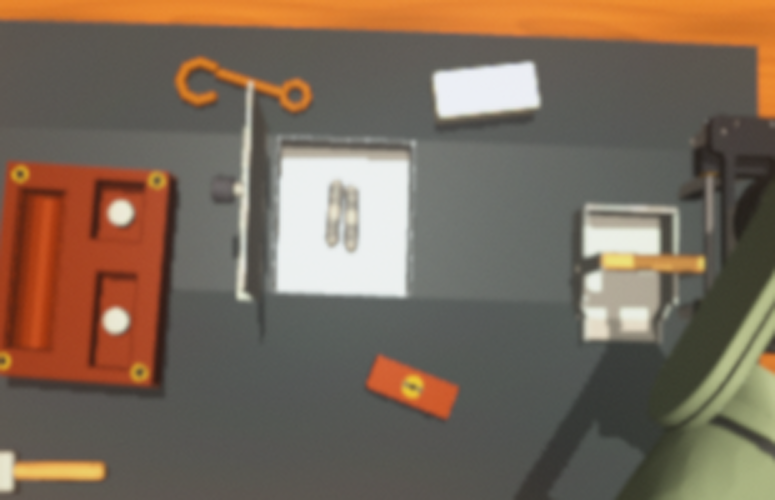

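Both dowels lie flat in the well, at about (333,213) and (350,217) in the crop. The tin stands upright and the piece is unmoved. Next I shut the flap.

Emit:
send_rows --commands '[[[0.15,1,0],[0,0,0],-1],[[0.15,1,0],[0,0,0],-1],[[0.15,1,0],[0,0,0],-1],[[0.15,1,0],[0,0,0],-1],[[0.15,1,0],[0,0,0],-1],[[0.15,1,0],[0,0,0],-1],[[0.15,1,0],[0,0,0],-1],[[0.15,1,0],[0,0,0],-1],[[0.15,1,0],[0,0,0],-1],[[0.15,1,0],[0,0,0],-1],[[0.15,1,0],[0,0,0],-1],[[0.15,1,0],[0,0,0],-1],[[0.15,1,0],[0,0,0],-1],[[0.15,1,0],[0,0,0],-1],[[0.15,1,0],[0,0,0],-1],[[0.15,1,0],[0,0,0],-1],[[0.18,0.98,0],[0,0,0],-1],[[0,0,0],[0,0,0],-1]]'

```text
t: 28.35
eef_pos: [0.6612, 0.1367, 0.2781]
orientation: [[0.022, 1.0, 0.003], [1.0, -0.022, 0.002], [0.003, 0.003, -1.0]]
contact_force: [0.4, -0.3, -0.5]
opening: 0.0936
finger_force: 0.0
```

```bash
python3 -c "
from h import *
st();goto((.6615,.1336,.2029),-1.5)
im=camera('top');c=cv2.resize(im[110:240,210:290],None,fx=4,fy=4);print([(np.round(r['box']).tolist(),round(r['p'],2)) for r in recognise('top','flap_knob')][:2])
R=.1473;a0=np.radians(10.2);p=None
for i in range(95,-1,-5):
    th=np.radians(i); q=np.array([.0945-R*np.cos(th+a0),.05+R*np.sin(th+a0)])
    if p is not None: print(i,((q-p)/.025).round(2),end=' ')
    p=q"
```

```text
t 28.35 p [0.6612 0.1367 0.2781] phi -1.27 z [ 0.003  0.002 -1.   ] f [ 0.4 -0.3 -0.5] op 0.0936 ff 0.0 q [0.075 0.386 1.209 0.002 1.543 0.097]
d [ 0.01 -0.12 -3.01] r [-0.03  0.03 -0.05]
[([245.0, 136.0, 252.0, 219.0], 0.86)]
90 [-0.5   0.11] 85 [-0.51  0.07] 80 [-0.51  0.02] 75 [-0.51 -0.02] 70 [-0.51 -0.07] 65 [-0.5  -0.11] 60 [-0.49 -0.15] 55 [-0.48 -0.2 ] 50 [-0.46 -0.24] 45 [-0.43 -0.27] 40 [-0.41 -0.31] 35 [-0.38 -0.35] 30 [-0.35 -0.38] 25 [-0.31 -0.41] 20 [-0.28 -0.43] 15 [-0.24 -0.46] 10 [-0.2  -0.47] 5 [-0.16 -0.49] 0 [-0.11 -0.5 ]
```

Emit:
send_rows --commands '[[[0,-0.06,-0.6],[0,0,0],-1],[[0,-0.06,-0.8],[0,0,0],-1],[[0,0,-0.8],[0,0,0],-1],[[0,0,-0.8],[0,0,0],-1],[[0,0,0],[0,0,0],1],[[0,0,0],[0,0,0],1],[[0,0,0],[0,0,0],1],[[0,0,0],[0,0,0],1],[[0,0,0],[0,0,0],1],[[0,0,0],[0,0,0],1],[[0,0,0],[0,0,0],1],[[0,0,0],[0,0,0],1],[[0,0,0],[0,0,0],1],[[0,0,0],[0,0,0],1],[[0,0,0],[0,0,0],1],[[0,0,0],[0,0,0],1]]'

```text
t: 30.05
eef_pos: [0.6616, 0.1306, 0.2032]
orientation: [[0.026, 1.0, 0.003], [1.0, -0.026, 0.001], [0.002, 0.003, -1.0]]
contact_force: [2.0, 0.3, -0.4]
opening: 0.0249
finger_force: 30.0
```

Emit:
send_rows --commands '[[[-0.01,-0.5,0.11],[0,0,0],1],[[-0.01,-0.51,0.07],[0,0,0],1],[[-0.01,-0.51,0.02],[0,0,0],1],[[-0.01,-0.51,-0.02],[0,0,0],1],[[-0.01,-0.51,-0.07],[0,0,0],1],[[-0.01,-0.5,-0.11],[0,0,0],1],[[-0.01,-0.49,-0.15],[0,0,0],1],[[-0.01,-0.48,-0.2],[0,0,0],1],[[-0.01,-0.46,-0.24],[0,0,0],1],[[-0.01,-0.43,-0.27],[0,0,0],1],[[-0.01,-0.41,-0.31],[0,0,0],1],[[-0.01,-0.38,-0.35],[0,0,0],1],[[-0.01,-0.35,-0.38],[0,0,0],1],[[-0.01,-0.31,-0.41],[0,0,0],1],[[-0.01,-0.28,-0.43],[0,0,0],1]]'

```text
t: 31.55
eef_pos: [0.657, -0.0372, 0.1341]
orientation: [[0.026, 1.0, 0.001], [1.0, -0.026, -0.001], [-0.001, 0.001, -1.0]]
contact_force: [-3.8, -2.4, 4.4]
opening: 0.0252
finger_force: 30.0
```

```bash
python3 -c "
from h import *
st()"
```

```text
t 31.55 p [ 0.657  -0.0372  0.1341] phi -1.51 z [ 0.001 -0.001 -1.   ] f [-3.8 -2.4  4.4] op 0.0252 ff 30.0 q [-1.880e-01  4.600e-01  1.409e+00 -1.000e-03  1.272e+00 -1.610e-01]
```

Emit:
send_rows --commands '[[[0,-0.2,-0.46],[0,0,0],1],[[0,-0.16,-0.47],[0,0,0],1],[[0,-0.12,-0.49],[0,0,0],1],[[0,-0.08,-0.5],[0,0,0],1],[[0,0,-0.1],[0,0,0],1],[[0,0,0],[0,0,0],1]]'

```text
t: 32.15
eef_pos: [0.6566, -0.0522, 0.0838]
orientation: [[0.026, 1.0, 0.0], [1.0, -0.026, -0.003], [-0.003, 0.0, -1.0]]
contact_force: [-6.3, -5.6, 6.3]
opening: 0.0256
finger_force: 30.0
```

```bash
python3 -c "
from h import *
st()"
```

```text
t 32.15 p [ 0.6566 -0.0522  0.0838] phi -1.48 z [ 0.    -0.003 -1.   ] f [-6.3 -5.6  6.3] op 0.0256 ff 30.0 q [-0.209  0.517  1.438 -0.003  1.186 -0.182]
```

Emit:
send_rows --commands '[[[0,0,0],[0,0,0],-1],[[0,0,0],[0,0,0],-1],[[0,0,0],[0,0,0],-1],[[0,0,0],[0,0,0],-1],[[0,0,0.6],[0,0,0],-1],[[0,0.04,0.8],[0,0,0],1],[[0,0.04,0.4],[0,0,0],1],[[0,0,0],[0,0,0],1],[[0,0,0],[0,0,0],1],[[0,0,0],[0,0,0],1],[[0,0,0],[0,0,0],1],[[0,0,0],[0,0,0],1],[[0,0,0],[0,0,0],1],[[0,0,0],[0,0,0],1]]'

```text
t: 33.55
eef_pos: [0.6574, -0.0472, 0.1289]
orientation: [[0.026, 1.0, 0.002], [1.0, -0.026, 0.001], [0.001, 0.002, -1.0]]
contact_force: [0.2, -0.2, -0.2]
opening: 0.0002
finger_force: 0.0
```

Emit:
send_rows --commands '[[[0,0,-0.4],[0,0,0],1],[[0,0,-0.3],[0,0,0],1],[[0,0,-0.1],[0,0,0],1],[[0,0,0],[0,0,0],1]]'

```text
t: 33.95
eef_pos: [0.6571, -0.0471, 0.1086]
orientation: [[0.026, 1.0, 0.001], [1.0, -0.026, 0.002], [0.002, 0.001, -1.0]]
contact_force: [-0.9, 0.7, 1.3]
opening: 0.0005
finger_force: 0.9
```

```bash
python3 -c "
from h import *
st()"
```

```text
t 33.95 p [ 0.6571 -0.0471  0.1086] phi -1.49 z [ 0.001  0.002 -1.   ] f [-0.9  0.7  1.3] op 0.0005 ff 0.9 q [-0.204  0.488  1.424  0.002  1.228 -0.178]
```

Emit:
send_rows --commands '[[[0,0,-0.08],[0,0,0],1],[[0,0,-0.08],[0,0,0],1],[[0,0,0],[0,0,0],1]]'

```text
t: 34.25
eef_pos: [0.6572, -0.0471, 0.1084]
orientation: [[0.026, 1.0, 0.001], [1.0, -0.026, 0.001], [0.001, 0.001, -1.0]]
contact_force: [-8.0, 2.1, 16.0]
opening: 0.0003
finger_force: 7.9
```

Emit:
send_rows --commands '[[[0,0,-0.08],[0,0,0],1],[[0,0,-0.08],[0,0,0],1],[[0,0,0],[0,0,0],1],[[0,0,0],[0,0,0],1]]'

```text
t: 34.65
eef_pos: [0.6573, -0.0471, 0.1082]
orientation: [[0.025, 1.0, 0.002], [1.0, -0.025, 0.001], [0.001, 0.002, -1.0]]
contact_force: [-14.8, 1.4, 29.9]
opening: 0.0005
finger_force: 15.0
```

Emit:
send_rows --commands '[[[0,0,0.6],[0,0,0],-1],[[0,0,1],[0,0,0],-1],[[0,0,1],[0,0,0],-1],[[-0.3,-0.9,0.6],[0,0,-0.5],-1],[[-0.3,-0.9,0],[0,0,-0.5],-1],[[-0.3,-0.9,0],[0,0,-0.5],-1],[[-0.3,-0.9,0],[0,0,-0.5],-1],[[-0.3,-0.9,0],[0,0,-0.5],-1],[[-0.3,-0.9,0],[0,0,-0.5],-1],[[0,0,0],[0,0,-0.5],-1],[[0,0,0],[0,0,-0.4],-1],[[0,0,0],[0,0,0],-1]]'

```text
t: 35.85
eef_pos: [0.6123, -0.1824, 0.1805]
orientation: [[0.332, 0.943, 0.002], [0.943, -0.332, 0.001], [0.002, 0.002, -1.0]]
contact_force: [0.1, -0.1, 0.3]
opening: 0.0922
finger_force: 0.0
```

```bash
python3 - <<'E'
from h import *
st()
im=camera('top');cv2.imwrite('pics/p2.png',cv2.resize(im[130:290,140:440],None,fx=2.6,fy=2.6,interpolation=cv2.INTER_CUBIC)[:,:,::-1])
camera('side')
for c in('top','side'):
  for n in('long_mid','flap','tin'): print(c,n,[(np.round(r['box']).tolist(),round(r['p'],2)) for r in recognise(c,n)][:3])
E
```

```text
t 35.85 p [ 0.6123 -0.1824  0.1805] phi -19.4 z [ 0.002  0.001 -1.   ] f [ 0.1 -0.1  0.3] op 0.0922 ff 0.0 q [-0.426  0.377  1.424  0.002  1.339 -0.088]
top long_mid [([296.0, 243.0, 331.0, 268.0], 0.74)]
top flap [([254.0, 151.0, 318.0, 220.0], 0.92)]
top tin [([387.0, 204.0, 419.0, 234.0], 0.69), ([116.0, 283.0, 196.0, 299.0], 0.47)]
side long_mid [([314.0, 203.0, 338.0, 229.0], 0.73), ([281.0, 143.0, 323.0, 179.0], 0.44), ([218.0, 201.0, 294.0, 248.0], 0.24)]
side flap [([314.0, 305.0, 339.0, 385.0], 0.21)]
side tin [([275.0, 144.0, 327.0, 180.0], 0.97)]
```

View pics/p2.png

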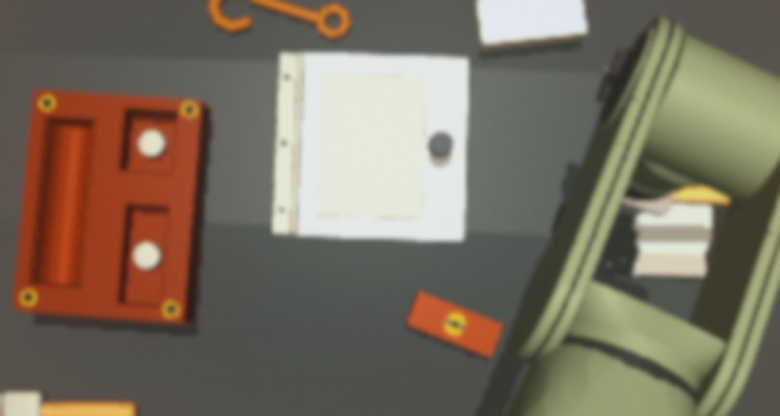

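The flap is shut flat and the piece is unmoved (disc at (315,254.6) native). The tin stands at about (400,230). I'll go to the piece.

```bash
python3 - <<'E'
from h import *
goto((.4725,-.065,.087),-21)
E
```

```text
d [-5.6   4.68 -3.76] r [-0.    0.04 -0.36]
```

Emit:
send_rows --commands '[[[-0.8,0.67,0],[0,0,-0.06],-1],[[-0.8,0.67,0],[0,0,-0.06],-1],[[-0.8,0.67,0],[0,0,-0.06],-1],[[-0.8,0.67,0],[0,0,-0.06],-1],[[-0.8,0.67,0],[0,0,-0.06],-1],[[-0.8,0.67,0],[0,0.04,-0.06],-1],[[-0.8,0.66,0],[0,0,0],-1],[[0,0,-0.9],[0,0,0],-1],[[0,0,-0.9],[0,0,0],-1],[[0,0,-0.9],[0,0,0],-1],[[0,0,-0.7],[0,0,0],-1],[[0,0,-0.36],[0,0,0],-1],[[0,0,0],[0,0,0],-1]]'

```text
t: 37.55
eef_pos: [0.4715, -0.0648, 0.0861]
orientation: [[0.358, 0.934, -0.003], [0.934, -0.358, 0.001], [0.0, -0.003, -1.0]]
contact_force: [0.9, 0.3, 0.5]
opening: 0.0939
finger_force: 0.0
```

Emit:
send_rows --commands '[[[0,0,0],[0,0,0],1],[[0,0,0],[0,0,0],1],[[0,0,0],[0,0,0],1],[[0,0,0],[0,0,0],1],[[0,0,0],[0,0,0],1],[[0,0,0],[0,0,0],1],[[0,0,0],[0,0,0],1],[[0,0,0],[0,0,0],1],[[0,0,0],[0,0,0],1],[[0,0,0],[0,0,0],1],[[0,0,0],[0,0,0],1]]'

```text
t: 38.65
eef_pos: [0.4726, -0.0652, 0.0872]
orientation: [[0.359, 0.933, -0.0], [0.933, -0.359, 0.0], [0.0, -0.0, -1.0]]
contact_force: [-0.2, 0.1, 0.3]
opening: 0.0355
finger_force: 30.0
```

```bash
python3 - <<'E'
from h import *
st()
E
```

```text
t 38.65 p [ 0.4726 -0.0652  0.0872] phi -21.02 z [-0.  0. -1.] f [-0.2  0.1  0.3] op 0.0355 ff 30.0 q [-0.319  0.171  1.904  0.     1.066  0.048]
```

Emit:
send_rows --commands '[[[0,0,0.4],[0,0,0],1],[[0,0,0.9],[0,0,0],1],[[0,0,0.9],[0,0,0],1],[[0,0,0.9],[0,0,0],1],[[0,0,0.9],[0,0,0],1]]'

```text
t: 39.15
eef_pos: [0.4722, -0.065, 0.1884]
orientation: [[0.359, 0.933, -0.001], [0.933, -0.359, 0.0], [0.0, -0.001, -1.0]]
contact_force: [-0.7, -0.2, -1.1]
opening: 0.0358
finger_force: 30.0
```

Emit:
send_rows --commands '[[[0.16,0.77,0],[0,0,-0.99],1],[[0.16,0.77,0],[0,0,-0.99],1],[[0.16,0.77,0],[0,0,-0.99],1],[[0.16,0.77,0],[0,0,-0.99],1],[[0.16,0.77,0],[0,0,-0.99],1],[[0.16,0.77,0],[0,0,-0.99],1],[[0.16,0.77,0],[0,0,-0.99],1],[[0.16,0.77,0],[0,0,-0.99],1],[[0.16,0.77,0],[0,0,-0.99],1],[[0.16,0.77,0],[0,0,-0.99],1],[[0.16,0.77,0],[0,0,-0.99],1],[[0.16,0.77,0],[0,0,-0.99],1],[[0.16,0.77,0],[0,0,-0.99],1],[[0.16,0.77,0],[0,0,-0.99],1],[[0.16,0.77,0],[0,0,-0.99],1],[[0.16,0.77,0],[0,0,-0.99],1],[[0,0,0],[0,0,0],1]]'

```text
t: 40.85
eef_pos: [0.5365, 0.2447, 0.1875]
orientation: [[0.998, -0.061, 0.0], [-0.061, -0.998, 0.001], [0.0, -0.001, -1.0]]
contact_force: [0.4, -0.2, -1.6]
opening: 0.0357
finger_force: 30.0
```

```bash
python3 - <<'E'
from h import *
st();goto((.538,.2433,.145),-93.8)
E
```

```text
t 40.85 p [0.5365 0.2447 0.1875] phi -93.5 z [ 0.     0.001 -1.   ] f [ 0.4 -0.2 -1.6] op 0.0357 ff 30.0 q [2.810e-01 2.710e-01 1.548e+00 1.000e-03 1.322e+00 1.912e+00]
d [ 0.06 -0.06 -1.7 ] r [-0.02  0.01 -0.07]
```

Emit:
send_rows --commands '[[[0.06,-0.06,-0.5],[-0.02,0.01,-0.07],1],[[0,0,-0.6],[0,0,0],1],[[0,0,-0.4],[0,0,0],1],[[0,0,0],[0,0,0],1]]'

```text
t: 41.25
eef_pos: [0.5368, 0.2404, 0.1474]
orientation: [[0.998, -0.069, -0.004], [-0.069, -0.998, -0.002], [-0.004, 0.002, -1.0]]
contact_force: [0.8, -0.7, -1.1]
opening: 0.0357
finger_force: 30.0
```

```bash
python3 - <<'E'
from h import *
st();goto((.538,.2433,.133),-93.8)
a=camera('side')[235:335,200:310]; b=camera('top')[200:260,170:240]
a=cv2.resize(a,(550,500),interpolation=cv2.INTER_CUBIC)
cv2.imwrite('pics/rec.png',a[:,:,::-1])
E
```

```text
t 41.25 p [0.5368 0.2404 0.1474] phi -93.98 z [-0.004 -0.002 -1.   ] f [ 0.8 -0.7 -1.1] op 0.0357 ff 30.0 q [ 2.740e-01  3.120e-01  1.583e+00 -1.000e-03  1.251e+00  1.915e+00]
d [ 0.05  0.12 -0.58] r [ 0.03 -0.05  0.04]
```

View pics/rec.png

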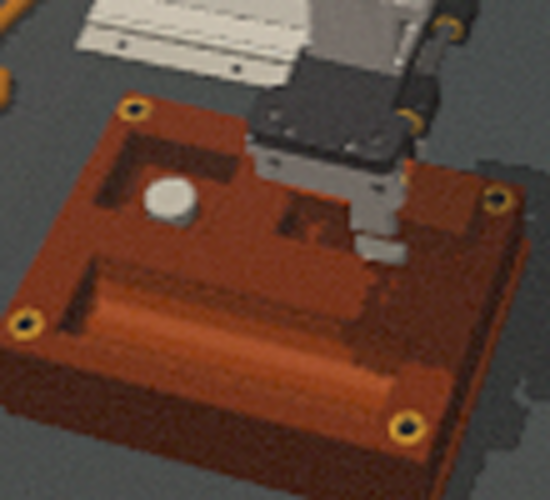

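The picture shows the piece hanging over the long recess behind the finger at (380,250), with nothing touching. I'll centre it and lower slowly.

Emit:
send_rows --commands '[[[0,0,0],[0,0,0],1],[[0,0,0],[0,0,0],1],[[0,0,0],[0,0,0],1]]'

```text
t: 41.65
eef_pos: [0.5382, 0.2413, 0.1499]
orientation: [[0.998, -0.069, -0.0], [-0.069, -0.998, -0.001], [-0.0, 0.001, -1.0]]
contact_force: [0.1, 0.6, -1.8]
opening: 0.0356
finger_force: 30.0
```

```bash
python3 - <<'E'
from h import *
st();goto((.538,.2433,.133),-93.8)
E
```

```text
t 41.65 p [0.5382 0.2413 0.1499] phi -93.94 z [-0.    -0.001 -1.   ] f [ 0.1  0.6 -1.8] op 0.0356 ff 30.0 q [ 2.750e-01  3.100e-01  1.580e+00 -1.000e-03  1.252e+00  1.915e+00]
d [-0.01  0.08 -0.68] r [ 0.01 -0.    0.03]
```

Emit:
send_rows --commands '[[[0,0.08,0],[0,0,0.03],1],[[0,0,-0.15],[0,0,0],1],[[0,0,-0.12],[0,0,0],1],[[0,0,-0.12],[0,0,0],1],[[0,0,0],[0,0,0],1],[[0,0,0],[0,0,0],1]]'

```text
t: 42.25
eef_pos: [0.5378, 0.2436, 0.1396]
orientation: [[0.998, -0.066, -0.001], [-0.066, -0.998, -0.001], [-0.001, 0.001, -1.0]]
contact_force: [-0.9, 1.4, -0.7]
opening: 0.0356
finger_force: 30.0
```

```bash
python3 - <<'E'
from h import *
st();goto((.538,.2433,.133),-93.8)
E
```

```text
t 42.25 p [0.5378 0.2436 0.1396] phi -93.8 z [-0.001 -0.001 -1.   ] f [-0.9  1.4 -0.7] op 0.0356 ff 30.0 q [ 0.279  0.323  1.586 -0.     1.233  1.916]
d [ 0.01 -0.01 -0.26] r [ 0.01 -0.01 -0.  ]
```

Emit:
send_rows --commands '[[[0,0,-0.1],[0,0,0],1],[[0,0,-0.1],[0,0,0],1],[[0,0,-0.06],[0,0,0],1],[[0,0,0],[0,0,0],1],[[0,0,0],[0,0,0],1]]'

```text
t: 42.75
eef_pos: [0.5382, 0.2435, 0.1333]
orientation: [[0.998, -0.066, -0.0], [-0.066, -0.998, -0.001], [-0.0, 0.001, -1.0]]
contact_force: [0.9, 2.7, -2.2]
opening: 0.0356
finger_force: 30.0
```

```bash
python3 - <<'E'
from h import *
st();camera('top');st()
E
```

```text
t 42.75 p [0.5382 0.2435 0.1333] phi -93.8 z [-0.    -0.001 -1.   ] f [ 0.9  2.7 -2.2] op 0.0356 ff 30.0 q [ 2.790e-01  3.300e-01  1.591e+00 -1.000e-03  1.221e+00  1.916e+00]
t 42.8 p [0.5382 0.2435 0.1333] phi -93.8 z [-0.    -0.001 -1.   ] f [ 1.2  1.6 -1.3] op 0.0358 ff 30.0 q [ 2.790e-01  3.300e-01  1.591e+00 -1.000e-03  1.221e+00  1.916e+00]
```

Emit:
send_rows --commands '[[[0,0,0],[0,0,0],-1],[[0,0,0],[0,0,0],-1],[[0,0,0],[0,0,0],-1],[[0,0,0.5],[0,0,0],-1],[[0,0,0.8],[0,0,0],-1],[[0,0,0],[0,0,0],1],[[0,0,0],[0,0,0],1],[[0,0,0],[0,0,0],1],[[0,0,0],[0,0,0],1],[[0,0,0],[0,0,0],1],[[0,0,0],[0,0,0],1],[[0,0,0],[0,0,0],1],[[0,0,0],[0,0,0],1],[[0,0,0],[0,0,0],1]]'

```text
t: 44.2
eef_pos: [0.5381, 0.2434, 0.1659]
orientation: [[0.998, -0.066, -0.0], [-0.066, -0.998, -0.001], [-0.0, 0.001, -1.0]]
contact_force: [0.6, 0.2, 0.1]
opening: 0.0072
finger_force: 0.0
```

Emit:
send_rows --commands '[[[0,0,-0.4],[0,0,0],1],[[0,0,-0.3],[0,0,0],1],[[0,0,-0.15],[0,0,0],1],[[0,0,-0.1],[0,0,0],1],[[0,0,-0.1],[0,0,0],1],[[0,0,0],[0,0,0],1]]'

```text
t: 44.8
eef_pos: [0.5376, 0.2433, 0.1394]
orientation: [[0.998, -0.066, -0.001], [-0.066, -0.998, -0.001], [-0.001, 0.001, -1.0]]
contact_force: [-0.6, 0.1, -0.7]
opening: 0.0004
finger_force: 0.0
```

```bash
python3 - <<'E'
from h import *
st()
E
```

```text
t 44.8 p [0.5376 0.2433 0.1394] phi -93.8 z [-0.001 -0.001 -1.   ] f [-0.6  0.1 -0.7] op 0.0004 ff 0.0 q [ 2.790e-01  3.230e-01  1.587e+00 -1.000e-03  1.233e+00  1.916e+00]
```

Emit:
send_rows --commands '[[[0,0,0],[0,0,0],1],[[0,0,0],[0,0,0],1]]'

```text
t: 45.0
eef_pos: [0.5384, 0.2434, 0.1395]
orientation: [[0.998, -0.066, 0.0], [-0.066, -0.998, -0.001], [0.0, 0.001, -1.0]]
contact_force: [0.4, -0.2, -0.6]
opening: 0.0005
finger_force: 0.0
```

```bash
python3 - <<'E'
from h import *
st()
a=camera('side')[235:335,200:310]
a=cv2.resize(a,(550,500),interpolation=cv2.INTER_CUBIC)
cv2.imwrite('pics/rec2.png',a[:,:,::-1])
E
```

```text
t 45.0 p [0.5384 0.2434 0.1395] phi -93.81 z [ 0.    -0.001 -1.   ] f [ 0.4 -0.2 -0.6] op 0.0005 ff 0.0 q [ 2.790e-01  3.230e-01  1.586e+00 -1.000e-03  1.232e+00  1.916e+00]
```

View pics/rec2.png

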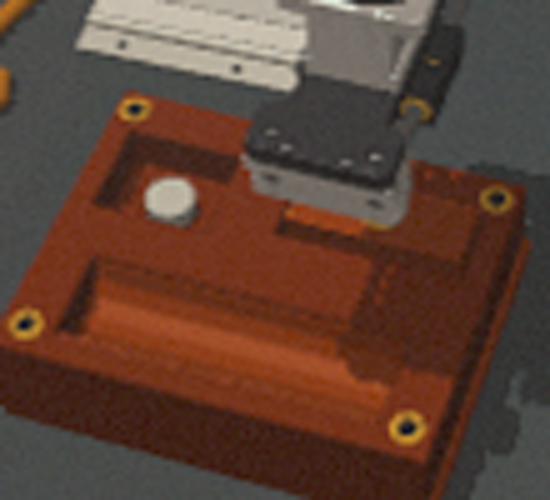

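The piece sits in the recess around (330,215) to (380,222) in the crop. I'll press down gently.

Emit:
send_rows --commands '[[[0,0,-0.08],[0,0,0],1],[[0,0,-0.08],[0,0,0],1],[[0,0,0],[0,0,0],1]]'

```text
t: 45.35
eef_pos: [0.5385, 0.2435, 0.136]
orientation: [[0.998, -0.066, 0.001], [-0.066, -0.998, -0.001], [0.001, 0.001, -1.0]]
contact_force: [-1.6, -0.6, 4.0]
opening: 0.0005
finger_force: 1.9
```

Emit:
send_rows --commands '[[[0,0,-0.08],[0,0,0],1],[[0,0,-0.08],[0,0,0],1],[[0,0,0],[0,0,0],1],[[0,0,0],[0,0,0],1]]'

```text
t: 45.75
eef_pos: [0.5385, 0.2435, 0.1323]
orientation: [[0.998, -0.066, 0.001], [-0.066, -0.998, -0.001], [0.001, 0.001, -1.0]]
contact_force: [-1.7, -0.3, 6.2]
opening: 0.0006
finger_force: 2.8
```

Emit:
send_rows --commands '[[[0,0,-0.08],[0,0,0],1],[[0,0,-0.08],[0,0,0],1],[[0,0,0],[0,0,0],1],[[0,0,0],[0,0,0],1]]'

```text
t: 46.15
eef_pos: [0.5386, 0.2435, 0.1322]
orientation: [[0.998, -0.066, 0.001], [-0.066, -0.998, -0.001], [0.001, 0.001, -1.0]]
contact_force: [-8.4, -3.4, 23.4]
opening: 0.0005
finger_force: 11.3
```

Emit:
send_rows --commands '[[[0,0,-0.08],[0,0,0],1],[[0,0,0],[0,0,0],1],[[0,0,0],[0,0,0],1]]'

```text
t: 46.45
eef_pos: [0.5386, 0.2435, 0.1321]
orientation: [[0.998, -0.066, 0.001], [-0.066, -0.998, -0.001], [0.001, 0.001, -1.0]]
contact_force: [-12.1, -4.5, 30.9]
opening: 0.0
finger_force: 15.5
```

Emit:
send_rows --commands '[[[0,0,0.6],[0,0,0],1],[[0,0,1],[0,0,0],1],[[0,0,1],[0,0,0],1],[[0,0,1],[0,0,0],1],[[-0.4,-1,0.5],[0,0,0],1],[[-0.4,-1,0],[0,0,0],1],[[-0.4,-1,0],[0,0,0],1],[[-0.4,-1,0],[0,0,0],1],[[-0.3,-1,0],[0,0,0],1],[[0,-1,0],[0,0,0],1],[[0,-1,0],[0,0,0],1],[[0,-1,0],[0,0,0],1],[[0,-1,0],[0,0,0],1],[[0,-1,0],[0,0,0],1],[[0,-1,0],[0,0,0],1],[[0,0,0],[0,0,0],1]]'

```text
t: 48.05
eef_pos: [0.4904, -0.0339, 0.2274]
orientation: [[0.998, -0.07, -0.001], [-0.07, -0.998, -0.002], [-0.001, 0.002, -1.0]]
contact_force: [0.8, 1.2, 0.2]
opening: 0.0007
finger_force: 0.0
```

```bash
python3 - <<'E'
from h import *
st()
a=camera('top')[130:290,130:440];a=cv2.resize(a,None,fx=2.5,fy=2.5,interpolation=cv2.INTER_CUBIC)
cv2.imwrite('pics/fin1.png',a[:,:,::-1])
b=camera('side')[130:350,170:370];b=cv2.resize(b,None,fx=2.7,fy=2.7,interpolation=cv2.INTER_CUBIC)
cv2.imwrite('pics/fin2.png',b[:,:,::-1])
E
```

```text
t 48.05 p [ 0.4904 -0.0339  0.2274] phi -94.02 z [-0.001 -0.002 -1.   ] f [0.8 1.2 0.2] op 0.0007 ff 0.0 q [-0.244  0.028  1.74  -0.002  1.374  1.397]
```

View pics/fin1.png

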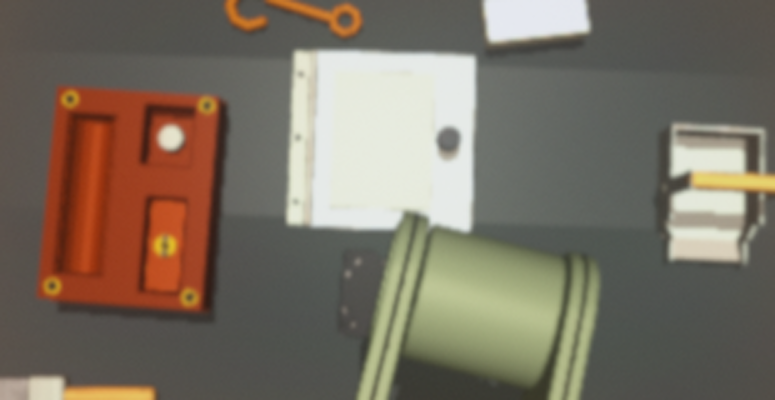

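View pics/fin2.png

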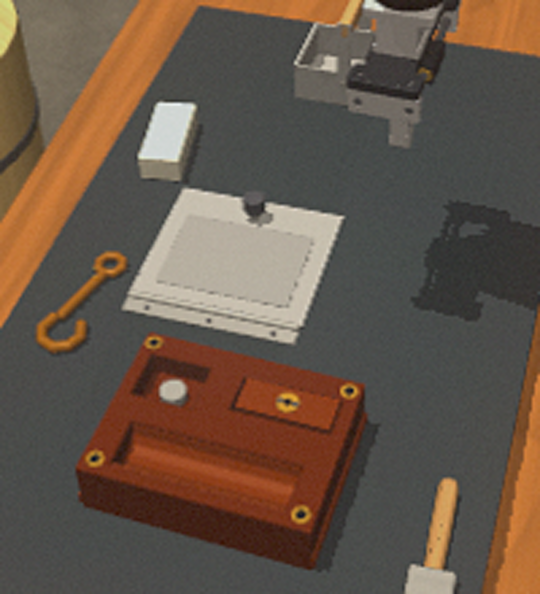

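The final views show the piece flush in its recess (disc at (287,402) in the side crop), the flap flat over the well and the tin upright and empty. Everything else is where it was, so I'll hand in.

```bash
python3 -c "
from cell import *
print(finish_job())"
```

```text
the job is handed in; nothing more can be done
None
```

I handed the job in at about 48 s. Both dowels are in the well with the flap shut over them, the tin hefted empty (2.84 N) and stands upright on the slab, and the only loose piece there, the long one, is pressed flush in its recess.

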